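Scan the bangle's job label at the goldsmith's bench

ROBOT

A 6-joint arm with a two-finger parallel gripper is mounted at the origin on the work surface. World frame = base frame: x ahead of the robot, y to its left, z up, the work surface at z = 0. Lengths are in m, angles in rad, forces in N, time in s.
With the tool pointing down it reaches from about 0.3 to 0.775 m from the base axis. Payload 14.6 kg.
Tool frame: the origin (TCP) lies between the finger pads; the fingertips stand 8 mm ahead of it and the grasp point (between the pads) lies 11 mm behind it (ctrl.tip_reach is the distance from the TCP to the fingertips, in m); y points along the fingers, z is the direction in which the jaws open and shut, and the axes are right-handed (so a half turn about y gives the same grasp; the last joint's range is limited). The gripper opens to 94 mm and grips with 3 to 60 N. Pads are 16 mm wide; open, the fingers measure 119 mm over their backs; the gripper's body (75 mm by 177 mm) begins 78 mm behind the grasp point.
Start: joints at [1.041, 0.3, 1.521, -0, 1.321, -0.067], TCP at [0.246, 0.492, 0.213] pointing down, gripper open.
Joint ranges: [-3.03, 3.03], [-0.79, 2.21], [0.23, 2.52], [-1.04, 4.18], [0, 3.07], [-2.55, 2.55]. Speed limits (rad/s): [2.22, 2.22, 2.57, 3.14, 3.14, 3.14].

INTERFACE

Orientations are given as [roll, pitch, yaw] about the fixed x, y, z axes, in that order (R = Rz(yaw) Ry(pitch) Rx(roll)).
In Python, from station import ctrl gives the robot as it stands.
- The arm moves only by the tool play_rows, never from a script. Its arguments are lists of equal length, an entry for each row: "twist": the turn, a rotation vector about the world's x, y, z as a fraction of full scale, a list of three; "travel": the shift along the world's x, y, z as a fraction of full scale, a list of three; "grip": the gripper's target within -1 to 1 (shut at 1, half-way at 0, fully open at -1). A call has 1 to 12 rows; each row shifts and turns the commanded pose from where the row before left it; what a row does not reach is not made up. Full scale, the value 1, is 5 cm for a shift and 90 degrees for a turn. A row lasts 1/10 s, in which the tool goes at most 50 mm and 8.59 degrees, less where a joint would pass 70% of its speed; a pose out of reach is approached as far as the arm can. A call with a number of a shift or a turn outside -1 to 1 is refused whole. A call with a gripper value outside its range is refused whole. The fingers move at their own pace and stop on an object; "force" is the grip in N (left out, the last holds). Time passes only in rows, so rows that do not move let the fingers close. It gives the time, the measured TCP pose, the force and the opening at its end, in the units of the state.
- ctrl.get_obs(): the state, without advancing time (a new reading comes with each control period).
- ctrl.camera(name): name is "side" or "top" or "wrist"; returns a dict with "img" (420x560x3 uint8, red, green, blue), "vfov" (degrees; the focal length in pixels is half the picture's height over the tangent of half this angle, whatever the lens; pixels are square), "cx", "cy" (the principal point, pixels), "k1" (the pictures are not rectified: a ray, as slopes to the right and down, at radius r is drawn at 1 + k1 r^2 times it, then the intrinsics apply), "rvec" (rotation vector, rad) and "tvec" (3), from world to camera coordinates, as OpenCV has them. Camera axes: x right, y down, z forward; pixel columns grow to the right and rows downward; lengths in m; the calibration is good to about 2 mm. A picture is of the moment at which its call begins. There is no depth.
- ctrl.hand_in(): hands the job in, once; it reports no verdict.
Trained networks look in a picture, given as the dict that the camera call returned (one of the last four; its "shot" number tells which), for a name from the list of things; names that differ only in an ending like _2 or _b are one class to them, and where a whole thing is asked for, a point or a joint stands for the part that bears it (a point fixed in the world has none). Each returns a list of dicts, best first, with "confidence" (0 to 1); they miss things now and then, are a little off and sometimes report something else, mostly with a low value. They report only what shows in the picture. A call takes as long as a camera call.
- ctrl.boxes_of(name, picture): "point" ([column, row] in pixels, amid what is visible of it).
- ctrl.trace(name, picture): "pixels" (420x560 bool, what is visible of it) and "point" ([column, row] in pixels, amid what is visible of it).
The state is a dict: "time_s": time; "qpos": joint angles; "joint_vel": joint speeds; "tau": joint torques, N m; "ee_pos": TCP position; "eef_rot": TCP orientation; "force": force on the tool from outside, world axes, zero at the start; "moment": the same for the moment, N m; "grip_width": finger opening in m.
Only numpy, scipy, OpenCV 4.12 (cv2) and the standard library are available. Lean on these libraries where they do the work, as an engineer would, in place of code of your own. Each camera call takes 0.05 s, during which the arm holds its last target.

TASK

Book in the brass bangle: pick up the yellow-headed barcode scanner by its handle and hold it still, upright and window down, for about two seconds, some 8 cm above the middle of the barcode on the tray with the brass bangle, its wide head lined up with the length of the barcode. Do not scan the tray with the steel bars or shift either tray. Then set the scanner gently back, upright and square, on the middle of its black charging pad, and let go.

Things in the scene. Friction and masses are not known exactly. Their poses are not given: they have to be found in the camera images.
- scanner: Barcode scanner, ~0.25 kg, standing on its window on the pad. Yellow head 44 (x) by 84 (y) by 34 mm high; neck 36 by 56 up to 48 mm; above it a black handle, 30 (x) by 38 (y), up to 150 mm: grip it across x, about 115 mm up. Origin: centre of the underside, the scan window. z points up the handle; it looks along -z, scan line along y. No trigger: it reads when held still. Either way round is fine.
- pad: Fixed flat black charging pad, 76 (x) by 110 mm (y), 10 mm thick, no rim, small green lamp near a corner. The scanner starts on its middle, wide head along the pad's long side (y). Origin: centre of the underside, on the bench; the top is 10 mm higher.
- label_bangle (a point): Middle of the barcode on the tray with the BRASS BANGLE (yellow ring, 74 mm). Loose grey tray, 150 by 120, 30 mm high, blue lining; a flat lip 45 mm deep along one 120 mm edge carries the white 80 by 34 mm label with black bars, facing up, 30 mm above the bench. y: along the label's length; z up; x: towards the tray's contents, whose middle is 75 mm away.
- label_bars (a point): Middle of the barcode on the like tray that holds THREE STEEL BARS: not to be scanned. Axes as for the other label. A white firebrick with a copper disc, without a label, lies in the same row; trays and brick come in any order.

How it is judged:
By the outcome, as a careful person would: the job done as asked, in the order asked, and still so for the second after the job is handed in, with the robot touching nothing.
It also fails if it takes over 53 s, if anything falls off the work surface, if the arm or the gripper's body presses on something with over 40 N, if the wrist force passes 120 N, or if a joint passes its speed limit or range.

## Working session

There is one attempt and no reset: what is moved stays moved. The work goes in short steps, Python scripts to look and compute and a tool call to move; the robot and the scene stay as the last step left them, time stands still between calls to the robot, and variables do not carry over. Pictures are saved under pics/ and viewed, and the job is handed in when it is done.

Besides the shell and the picture viewer there is one more tool, called after "Emit:" as name(argument=value, ...), one argument or row to a line, values as JSON. play_rows: Moves the arm, as the interface text tells. Its arguments: {"type":"object","properties":{"twist":{"type":"array"},"travel":{"type":"array"},"grip":{"type":"array"},"force":{"type":"number"}},"required":["twist","travel","grip"]}

```bash
mkdir -p pics; ls
cat > h.py <<'E'
import numpy as np, cv2
from station import ctrl
def shot(name,fn=None):
    p=ctrl.camera(name)
    if fn: cv2.imwrite('pics/'+fn,p['img'][:,:,::-1])
    return p
def ray(p,uv):
    f=p['img'].shape[0]/2/np.tan(np.radians(p['vfov'])/2)
    d=(np.array(uv,float)-[p['cx'],p['cy']])/f
    rd=np.hypot(*d); r=rd
    for _ in range(50): r=rd/(1+p['k1']*r*r)
    s=d*(r/rd if rd>0 else 1)
    R=cv2.Rodrigues(np.array(p['rvec'],float))[0]; t=np.array(p['tvec'],float).ravel()
    return -R.T@t, R.T@np.array([s[0],s[1],1])
def atz(p,uv,z):
    o,d=ray(p,uv); return o+d*(z-o[2])/d[2]
def proj(p,X):
    f=p['img'].shape[0]/2/np.tan(np.radians(p['vfov'])/2)
    R=cv2.Rodrigues(np.array(p['rvec'],float))[0]; t=np.array(p['tvec'],float).ravel()
    c=R@np.array(X,float)+t; s=c[:2]/c[2]; s=s*(1+p['k1']*(s@s))
    return s*f+[p['cx'],p['cy']]
E
python3 - <<'E'
from h import *
print(ctrl.get_obs())
for c in ['top','side','wrist']:
    p=shot(c,c+'0.png'); print(c,p['vfov'],p['k1'],ray(p,[280,210]))
    for n in ['scanner','pad','label_bangle','label_bars']:
        for b in ctrl.trace(n,p)[:3]:
            print(n,round(b['confidence'],2),b['point'],b['pixels'].sum())
E
```

```text
pics
{'time_s': 0.0, 'qpos': array([ 1.04139284e+00,  3.00475524e-01,  1.52160920e+00, -2.77535194e-05,
        1.32071670e+00, -6.66049979e-02]), 'joint_vel': array([-0.00016992, -0.00027975,  0.0006899 , -0.00066037, -0.00102922,
       -0.00046636]), 'tau': array([ 9.24946153e-05, -5.31798184e+01, -3.52744710e+01,  7.07867648e-02,
        2.43159255e-02, -1.38384867e-04]), 'ee_pos': array([0.24542424, 0.49190403, 0.21287201]), 'eef_rot': array([-1.57200421e+00,  5.36287897e-05, -4.62791641e-01]), 'force': array([ 0.31007728, -0.10572357,  0.11523837]), 'moment': array([-0.00083995, -0.0327725 ,  0.0030179 ]), 'grip_width': 0.09364954402979471}
top 42.77438634564255 -0.20504787158345686 (array([ 0.27127765, -0.00950094,  1.09264366]), array([ 0.24613517,  0.00466781, -0.96922975]))
scanner 0.74 [198.4, 253.7] 1145
pad 0.56 [208.1, 265.6] 938
label_bangle 0.63 [290.4, 164.5] 4121
label_bars 0.64 [173.8, 170.2] 4054
label_bars 0.15 [291.1, 163.0] 4093
side 49.80022292939026 -0.1257725010038546 (array([1.13165905, 0.32398134, 0.55014103]), array([-0.69037014, -0.38794144, -0.61100997]))
scanner 0.68 [385.0, 194.0] 2292
pad 0.67 [379.1, 225.8] 742
label_bangle 0.95 [238.6, 249.9] 5060
label_bars 0.94 [378.0, 299.1] 6716
wrist 70.40626122336836 -0.022955831095314426 (array([0.16992784, 0.52929704, 0.38396561]), array([ 0.27591362, -0.11080071, -0.95512835]))
scanner 0.94 [151.2, 390.5] 762
pad 0.86 [163.4, 372.3] 430
```

View pics/top0.png

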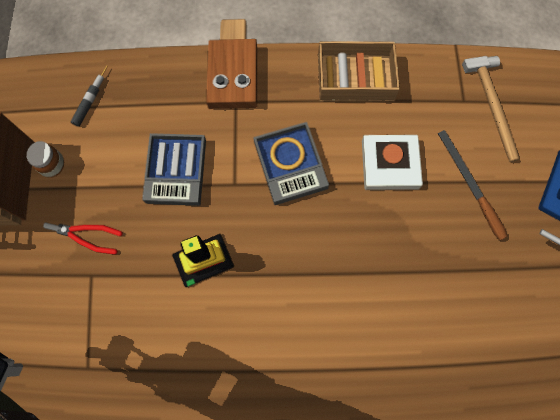

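View pics/side0.png

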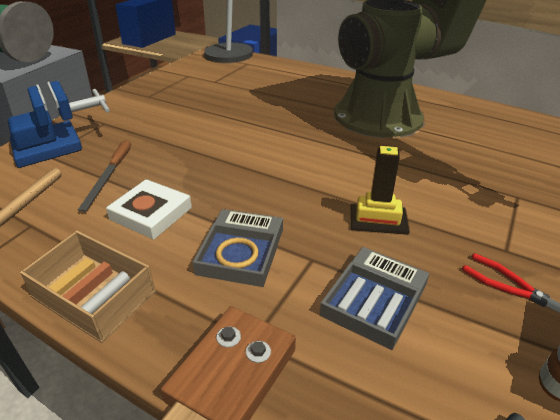

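View pics/wrist0.png

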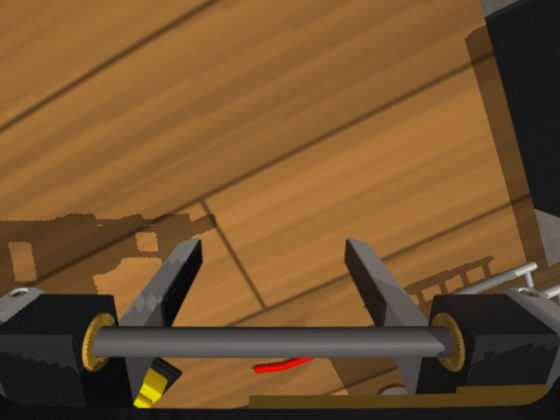

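The top view shows the bars tray with its label at about (170,190), the bangle tray with its label at (299,183), and the scanner on its pad at about (200,258). Next I rectify each of these to metric planes.

```bash
cat > m.py <<'E'
from h import *
def rect(p,z,cx,cy,half=0.1,n=400):
    # image: col -> -y (right), row -> -x (down)
    xs=cx+half-np.arange(n)*2*half/n; ys=cy+half-np.arange(n)*2*half/n
    M=np.zeros((n,n,2),np.float32)
    for i,x in enumerate(xs):
        for j,y in enumerate(ys): M[i,j]=proj(p,[x,y,z])
    return cv2.remap(p['img'],M[...,0],M[...,1],cv2.INTER_LINEAR)
def poly(p,mask,z):
    c=max(cv2.findContours(mask.astype(np.uint8),cv2.RETR_EXTERNAL,cv2.CHAIN_APPROX_NONE)[0],key=cv2.contourArea)[:,0]
    W=np.array([atz(p,u,z)[:2] for u in c]); r=cv2.minAreaRect((W*1000).astype(np.float32)); return r,W
E
python3 - <<'E'
from m import *
for c in ['top','side']:
    p=shot(c); im=p['img'].astype(int)
    for n in ['label_bangle','label_bars']:
        b=ctrl.trace(n,p)[0]; print(c,n,b['point'],b['confidence'])
        m=b['pixels'].astype(np.uint8); m=cv2.dilate(m,np.ones((3,3)))
        w=((im.min(2)>165)&((im.max(2)-im.min(2))<60)&(m>0)).astype(np.uint8)
        w=cv2.morphologyEx(w,cv2.MORPH_CLOSE,np.ones((7,7)))
        for cc in cv2.findContours(w,cv2.RETR_EXTERNAL,cv2.CHAIN_APPROX_NONE)[0]:
            if cv2.contourArea(cc)<150: continue
            W=np.array([atz(p,u,0.03)[:2] for u in cc[:,0]])*1000
            print('  blob',cc[:,0].mean(0),cv2.minAreaRect(W.astype(np.float32)),np.round(cv2.boxPoints(cv2.minAreaRect(W.astype(np.float32)))).tolist())
    b=ctrl.trace('scanner',p)[0]; q=ctrl.trace('pad',p)[0]
    a=p['img'].copy(); k=b['point']; x0,y0=int(k[0])-50,int(k[1])-50
    a=cv2.resize(a[y0:y0+100,x0:x0+100],(600,600),interpolation=cv2.INTER_CUBIC); cv2.imwrite(f'pics/{c}_crop.png',a[:,:,::-1]); print(x0,y0)
    r=poly(p,q['pixels']|b['pixels'],0.01)[0]; print('pad+sc',r)
    if c=='top':
        cv2.imwrite('pics/rect_pad.png',rect(p,0.01,*atz(p,k,0.01)[:2],half=.1)[:,:,::-1]); print(atz(p,k,.01))
E
```

```text
top label_bangle [286.8, 163.7] 0.68
  blob [298.04081633 183.26530612] ((597.8670654296875, -42.71719741821289), (33.474857330322266, 79.2049331665039), 16.970842361450195) [[570.0, -10.0], [593.0, -85.0], [625.0, -76.0], [602.0, 0.0]]Traceback (most recent call last):
  File "<stdin>", line 5, in <module>
IndexError: list index out of range
```

Run:
```python
from m import *
for c in ['top','side']:
    p=shot(c); im=p['img'].astype(int)
    for n in ['label_bangle']:
      for b in ctrl.trace(n,p)[:1]:
        print(c,n,b['point'],b['confidence'])
        m=b['pixels'].astype(np.uint8); m=cv2.dilate(m,np.ones((3,3)))
        w=((im.min(2)>165)&((im.max(2)-im.min(2))<60)&(m>0)).astype(np.uint8)
        w=cv2.morphologyEx(w,cv2.MORPH_CLOSE,np.ones((7,7)))
        for cc in cv2.findContours(w,cv2.RETR_EXTERNAL,cv2.CHAIN_APPROX_NONE)[0]:
            if cv2.contourArea(cc)<150: continue
            W=np.array([atz(p,u,0.03)[:2] for u in cc[:,0]])*1000
            print('  blob',cc[:,0].mean(0),cv2.minAreaRect(W.astype(np.float32)))
    k=[200,257] if c=='top' else [381,190]
    a=p['img'].copy(); x0,y0=int(k[0])-50,int(k[1])-50
    a=cv2.resize(a[y0:y0+100,x0:x0+100],(600,600),interpolation=cv2.INTER_CUBIC); cv2.imwrite(f'pics/{c}_crop.png',a[:,:,::-1]); print(x0,y0)
    if c=='top':
        cv2.imwrite('pics/rect_pad.png',rect(p,0.01,*atz(p,k,0.01)[:2],half=.1)[:,:,::-1]); print(atz(p,k,.01))
    B=ctrl.trace('scanner',p); q=ctrl.trace('pad',p)
    if B and q: print('pad+sc',poly(p,q[0]['pixels']|B[0]['pixels'],0.01)[0])
```

```text
top label_bangle [177.9, 166.8] 0.64
  blob [170.49 190.41] ((586.58544921875, 223.75372314453125), (79.0177001953125, 32.61956024169922), 88.85904693603516)
150 207
[0.44917131 0.16118722 0.01      ]
pad+sc ((450.66644287109375, 158.53253173828125), (94.31900787353516, 112.62236785888672), 21.514074325561523)
side label_bangle [238.0, 251.1] 0.72
  blob [248.44117647 219.78431373] ((598.0530395507812, -42.45618438720703), (32.79043960571289, 79.05733489990234), 17.065336227416992)
331 140
pad+sc ((332.53497314453125, 114.31427764892578), (335.8395690917969, 111.57398986816406), 21.558910369873047)
```

View pics/rect_pad.png

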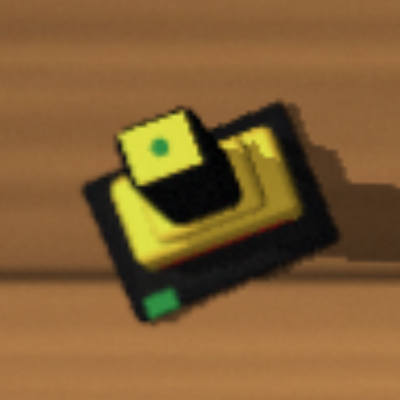

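View pics/side_crop.png

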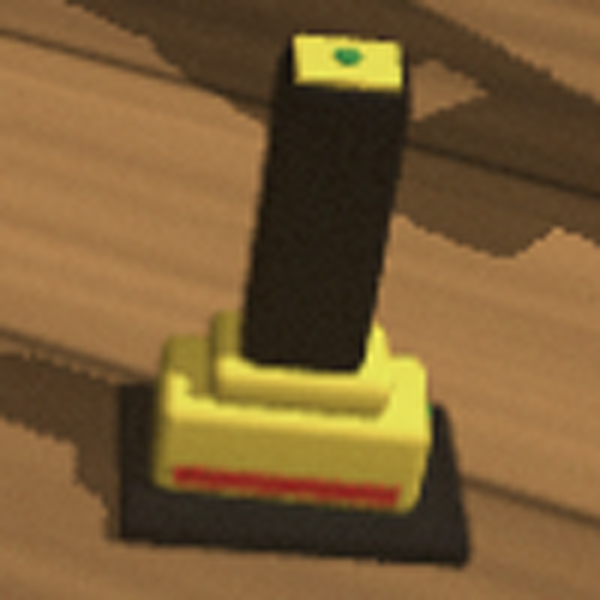

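View pics/top_crop.png

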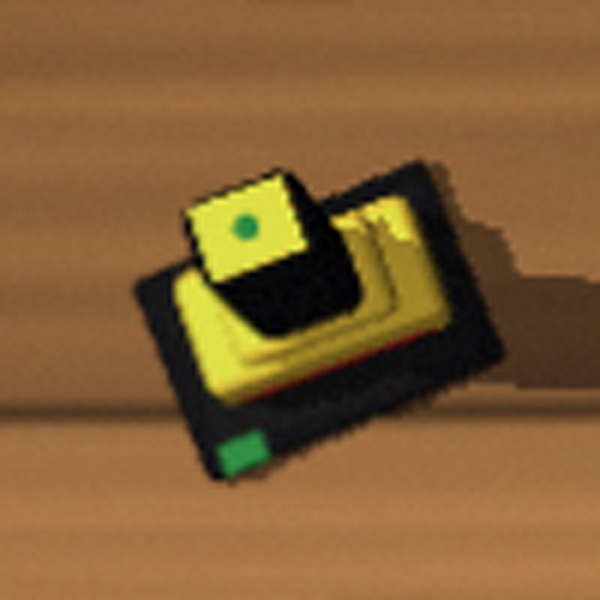

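Run:
```python
from m import *
from scipy.optimize import least_squares
pt=shot('top'); ps=shot('side')
g=lambda x,o:(x+.5)/6-.5+o
d=atz(pt,[g(246,150),g(227,207)],.16); e=atz(ps,[g(348,331),g(57,140)],.16); print('handle top',d,e)
C=dict(top=[(135,285),(425,160),(504,355),(222,482)],side=[(113,541),(467,564)])
W=[atz(pt,[g(a,150),g(b,207)],.01)[:2] for a,b in C['top']]
print(np.round(W,4),'c',np.mean(W,0))
for i in range(4): v=W[(i+1)%4]-W[i]; print(np.linalg.norm(v),np.degrees(np.arctan2(v[1],v[0])))
print([atz(ps,[g(a,331),g(b,140)],z)[:2].round(4) for (a,b),z in zip(C['side'],[.0,.0])])
# green lamp excluded; head top yellow mask
# render overlay for model check
def box(c,yaw,sx,sy,z):
    R=np.array([[np.cos(yaw),-np.sin(yaw)],[np.sin(yaw),np.cos(yaw)]])
    return [np.r_[c+R@np.array(q),z] for q in [(sx/2,sy/2),(sx/2,-sy/2),(-sx/2,-sy/2),(-sx/2,sy/2)]]
c=np.array([.4427,.156]);yaw=np.radians(22.7)
for n,p,(u0,v0) in [('top',pt,(150,207)),('side',ps,(331,140))]:
    a=cv2.resize(p['img'][v0:v0+100,u0:u0+100],(600,600),interpolation=cv2.INTER_CUBIC).copy()
    for B in [(.076,.110,.01),(.076,.110,0),(.044,.084,.01),(.044,.084,.044),(.03,.038,.16)]:
        P=np.array([(proj(p,X)-[u0,v0]+.5)*6-.5 for X in box(c,yaw,*B)]).round().astype(np.int32)
        cv2.polylines(a,[P],True,(255,0,255),1)
    cv2.imwrite(f'pics/ov_{n}.png',a[:,:,::-1])
```

```text
handle top [0.4473324  0.15491584 0.16      ] [0.44673392 0.15453072 0.16      ]
[[0.4557 0.2196]
 [0.4985 0.1196]
 [0.4304 0.0918]
 [0.3877 0.1877]] c [0.44308405 0.15468801]
0.10877699637808563 -66.85935415034604
0.07348174993478837 -157.82613685268893
0.10496434405869334 113.9920270317811
0.07507543573074511 25.11338930458905
[array([0.498 , 0.1185]), array([0.4531, 0.2203])]
```

View pics/ov_top.png

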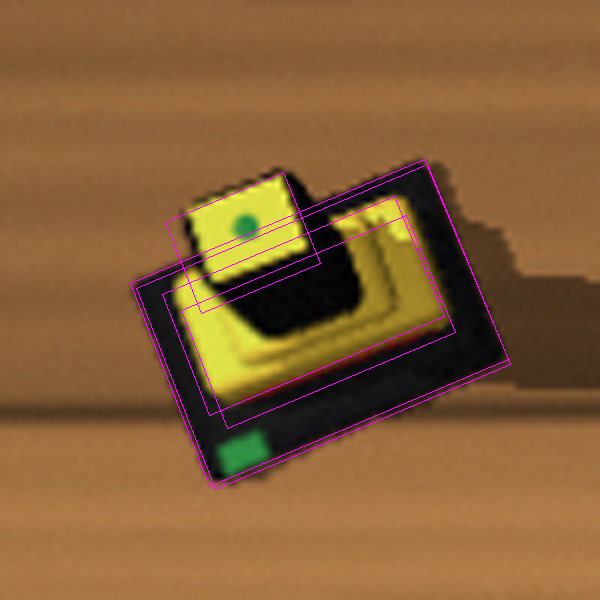

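View pics/ov_side.png

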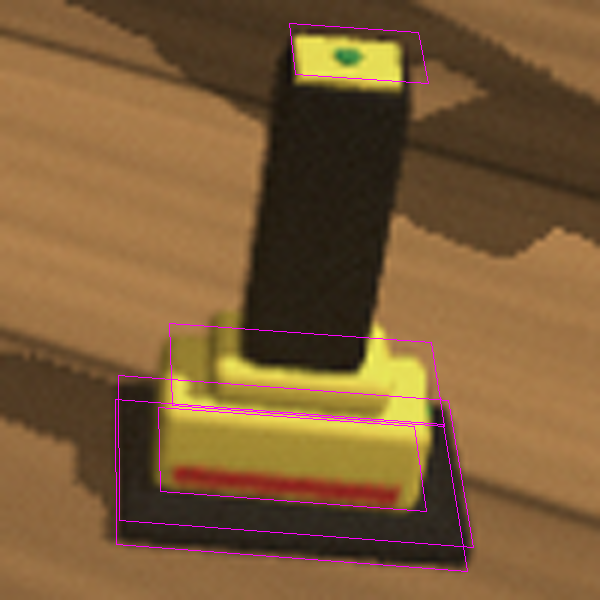

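The bangle label is at (0.598, −0.043), yaw 17°, measuring 79×33 mm, and both cameras agree. The scanner and pad are near (0.445, 0.155), yaw about 22.7°. I'll move above the handle.

Emit:
play_rows(
  twist=[
    [0,0,-0.045],
    [0,0,-0.045],
    [0,0,-0.045],
    [0,0,-0.045],
    [0,0,-0.045],
    [0,0,-0.045],
    [0,0,-0.045],
    [0,0,-0.045],
    [0,0,-0.045],
    [0,0,-0.048],
    [0,0,0],
    [0,0,0],
  ],
  travel=[
    [0.4,-0.674,0.04],
    [0.4,-0.674,0.04],
    [0.4,-0.674,0.04],
    [0.4,-0.674,0.04],
    [0.4,-0.674,0.04],
    [0.4,-0.674,0.04],
    [0.4,-0.674,0.04],
    [0.4,-0.674,0.04],
    [0.4,-0.674,0.04],
    [0.4,-0.674,0.04],
    [0,0,0],
    [0,0,0],
  ],
  grip=[-1,-1,-1,-1,-1,-1,-1,-1,-1,-1,-1,-1],
)

```text
time_s: 2.6
ee_pos: [0.4457, 0.1547, 0.2334]
eef_rot: [-1.571, 0.0, -1.175]
force: [-0.0, 1.2, 0.2]
grip_width: 0.094
```

Run:
```python
from m import *
p=shot('wrist','w1.png'); o=ctrl.get_obs(); print(o['ee_pos'],np.degrees(o['eef_rot']),o['time_s'],o['force'])
for n in ['scanner','pad']:
    for b in ctrl.trace(n,p)[:1]: print(n,b['confidence'],b['point'])
print(proj(p,[.447,.1547,.16]),proj(p,[.443,.155,.16]),proj(p,o['ee_pos']))
```

```text
[0.44531491 0.15541692 0.23336125] [-9.00096418e+01  1.30341923e-02 -6.72580224e+01] 2.65 [0.08778748 0.30892997 0.19392094]
scanner 0.84 [273.9, 194.8]
pad 0.64 [253.6, 164.8]
[275.27822159 219.625855  ] [271.14857967 217.6341265 ] [274.11528576 255.76093924]
```

View pics/w1.png

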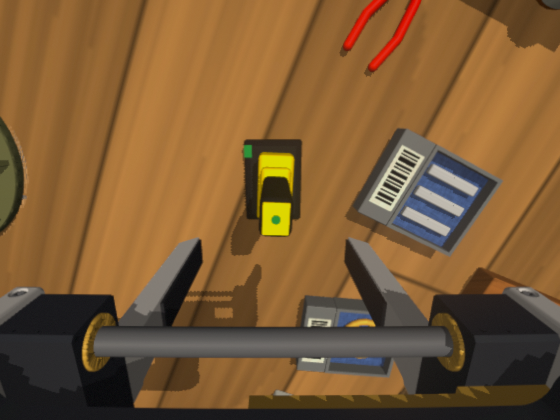

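The wrist view shows the handle cap dot at (276,219.5), and the head and pad edges run parallel to the fingers. I'll measure the offsets precisely.

Run:
```python
from m import *
p=shot('wrist'); im=p['img'].astype(int)
c=cv2.resize(p['img'][130:250,220:340],(600,600),interpolation=cv2.INTER_CUBIC); cv2.imwrite('pics/w1c.png',c[:,:,::-1])
hs=cv2.cvtColor(p['img'],cv2.COLOR_RGB2HSV)
roi=np.zeros(im.shape[:2],bool); roi[200:240,255:300]=1
g=(hs[...,0]>45)&(hs[...,0]<85)&(hs[...,1]>80)&roi
v,u=np.nonzero(g); uv=[u.mean(),v.mean()]; X=atz(p,uv,.16); print('dot',len(u),uv,X)
y=((im[...,0]>150)&(im[...,2]<90)&roi).astype(np.uint8)
u=np.nonzero(y.sum(0))[0];print('yellow cols',u.min(),u.max())
print('tcp col at z',[proj(p,[*ctrl.get_obs()['ee_pos'][:2],z]).round(1) for z in(.16,.125,.01)])
```

```text
dot 47 [np.float64(275.5531914893617), np.float64(220.93617021276594)] [0.4471464  0.15489033 0.16      ]
yellow cols 260 299
tcp col at z [array([273.9, 218.9]), array([273.8, 207.3]), array([273.5, 182.8])]
```

View pics/w1c.png

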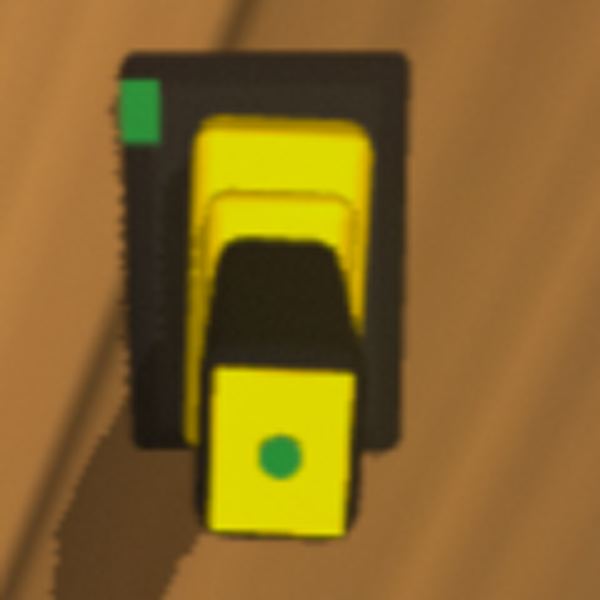

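The scanner appears turned about 2° clockwise on the pad: the cap and head edges tilt, while the pad edges do not. I'll fit the pad and scanner poses separately.

Run:
```python
from m import *
from scipy.optimize import least_squares
P={'wrist':(shot('wrist'),5,220,130),'top':(shot('top'),6,150,207),'side':(shot('side'),6,331,140)}
def W(n,x,y,z):
    p,s,u,v=P[n]; return atz(p,[(x+.5)/s-.5+u,(y+.5)/s-.5+v],z)[:2]
def fit(pts,sx,sy,x0):
    def r(t):
        c,s=np.cos(t[2]),np.sin(t[2]); o=[]
        for w,k in pts:
            d=w-t[:2]; a=c*d[0]+s*d[1]; b=-s*d[0]+c*d[1]
            o.append({'+x':a-sx/2,'-x':-a-sx/2,'+y':b-sy/2,'-y':-b-sy/2}[k])
        return np.array(o)
    q=least_squares(r,x0); return q.x[:2].round(4),np.degrees(q.x[2]).round(2),(q.fun*1000).round(1)
x0=[.445,.155,.4]
# wrist image: right=+x of jaw dir?  determine
print('right dir',W('wrist',400,200,.01)-W('wrist',100,200,.01),'down dir',W('wrist',250,400,.01)-W('wrist',250,100,.01))
```

```text
right dir [0.07366668 0.03106528] down dir [ 0.03166119 -0.07574277]
```

Run:
```python
from m import *
from scipy.optimize import least_squares
P={'wrist':(shot('wrist'),5,220,130),'top':(shot('top'),6,150,207),'side':(shot('side'),6,331,140)}
def W(n,x,y,z):
    p,s,u,v=P[n]; return atz(p,[(x+.5)/s-.5+u,(y+.5)/s-.5+v],z)[:2]
def fit(pts,sx,sy,x0):
    def r(t):
        c,s=np.cos(t[2]),np.sin(t[2]); o=[]
        for w,k in pts:
            d=w-t[:2]; a=c*d[0]+s*d[1]; b=-s*d[0]+c*d[1]
            o.append({'+x':a-sx/2,'-x':-a-sx/2,'+y':b-sy/2,'-y':-b-sy/2}[k])
        return np.array(o)
    q=least_squares(r,x0); return q.x[:2].round(4),np.degrees(q.x[2]).round(2),(q.fun*1000).round(1)
x0=[.445,.155,.4]
w=[(W('wrist',x,y,.01),k) for x,y,k in [(121,90,'-x'),(134,430,'-x'),(408,80,'+x'),(402,430,'+x'),(140,53,'+y'),(395,55,'+y'),(150,450,'-y'),(385,448,'-y')]]
t=[(W('top',x,y,.01),k) for x,y,k in [(145,280,'+x'),(415,164,'+x'),(430,170,'-y'),(501,345,'-y'),(232,480,'-x'),(492,361,'-x'),(138,295,'+y'),(208,465,'+y')]]
print('pad w',fit(w,.076,.11,x0));print('pad t',fit(t,.076,.11,x0));print('both',fit(w+t,.076,.11,x0))
c=[(W('wrist',x,y,.16),k) for x,y,k in [(212,380,'-x'),(208,520,'-x'),(355,385,'+x'),(346,525,'+x'),(225,366,'+y'),(345,372,'+y'),(220,532,'-y'),(335,537,'-y')]]
print('cap w (free size approx)',fit(c,.028,.034,x0))
d=[(W('top',x,y,.16),k) for x,y,k in [(195,210,'+x'),(278,178,'+x'),(287,182,'-y'),(302,238,'-y'),(295,250,'-x'),(220,280,'-x'),(190,220,'+y'),(210,275,'+y')]]
print('cap t',fit(d,.028,.034,x0))
h=[(W('wrist',x,y,.044),k) for x,y,k in [(197,150,'-x'),(186,420,'-x'),(371,160,'+x'),(364,300,'+x'),(215,118,'+y'),(350,124,'+y')]]
print('head top w',fit(h,.044,.084,x0))
```

```text
pad w (array([0.4436, 0.1572]), np.float64(23.24), array([-0.4, -0.8, -0.7, -0.5, -0.4, -1.4, -0.8, -0.9]))
pad t (array([0.4427, 0.1551]), np.float64(23.44), array([-0.2, -0.9, -0.1, -1.5,  0.2, -1.3, -0.6, -0.9]))
both (array([0.4432, 0.1561]), np.float64(23.35), array([-1.3, -1.6,  0.2,  0.3,  0.5, -0.6, -1.7, -1.7, -1.1, -1.6,  0.7,
       -0.6,  1.1, -0.6, -1.4, -1.8]))
cap w (free size approx) (array([0.4472, 0.1553]), np.float64(20.34), array([-1.7, -1.9, -1.8, -1.8, -1.7, -1.9, -1.8, -1.8]))
cap t (array([0.4467, 0.1545]), np.float64(20.16), array([-2.9, -2.6, -1.3, -2.5, -3. , -2.4, -1.7, -2.1]))
head top w (array([0.4467, 0.1572]), np.float64(20.41), array([-1.1, -0.3, -0.9, -0.4,  0. , -0. ]))
```

Fits from all cameras agree. The scanner is at (0.447, 0.1555) yaw 20.3° and the pad at (0.4434, 0.156) yaw 23.3°. I'll grip the scanner as it stands and correct the offset when placing it.

Emit:
play_rows(
  twist=[
    [0,0,-0.027],
    [0,0,0],
    [0,0,0],
    [0,0,0],
    [0,0,0],
    [0,0,0],
    [0,0,0],
    [0,0,0],
    [0,0,0],
    [0,0,0],
    [0,0,0],
  ],
  travel=[
    [0.034,0,0],
    [0,0,-0.3],
    [0,0,-0.3],
    [0,0,-0.3],
    [0,0,-0.3],
    [0,0,-0.3],
    [0,0,-0.3],
    [0,0,-0.3],
    [0,0,-0.28],
    [0,0,0],
    [0,0,0],
  ],
  grip=[-1,-1,-1,-1,-1,-1,-1,-1,-1,-1,-1],
)

```text
time_s: 4.2
ee_pos: [0.4474, 0.1552, 0.1148]
eef_rot: [-1.571, 0.0, -1.217]
force: [0.4, 0.2, -0.6]
grip_width: 0.0943
```

Run:
```python
from m import *
p=shot('wrist','w2.png'); o=ctrl.get_obs(); print(o['ee_pos'],np.degrees(o['eef_rot']),o['time_s'],o['force'])
print(proj(p,[*o['ee_pos'][:2],.16]))
p=shot('side','s2.png')
```

```text
[0.44757578 0.15525906 0.11516251] [-8.99523423e+01 -4.62857101e-03 -6.97101048e+01] 4.25 [ 0.30787522  0.35155481 -0.59961373]
[275.07441984 298.44570458]
```

View pics/w2.png

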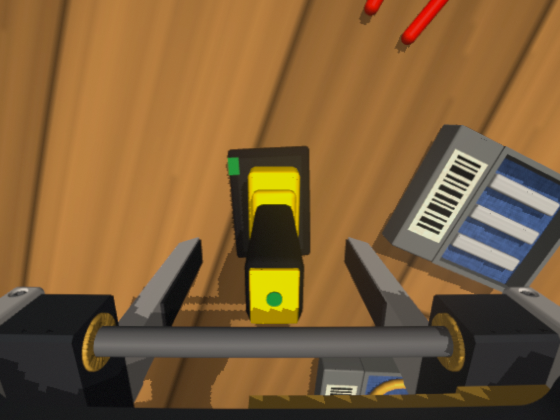

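View pics/s2.png

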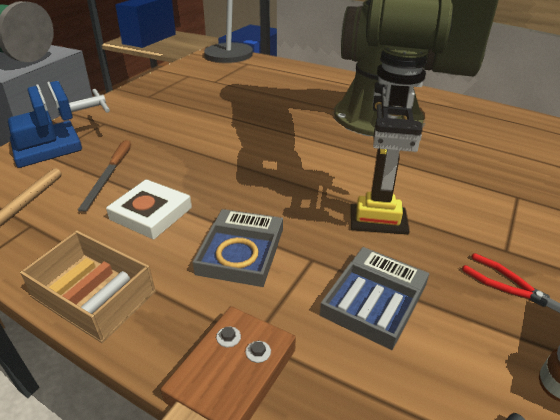

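The dot is at (274.5,298.5), against a TCP projection of (275,298.4), so the gripper is centred and I can close it.

Emit:
play_rows(
  twist=[
    [0,0,0],
    [0,0,0],
    [0,0,0],
    [0,0,0],
    [0,0,0],
    [0,0,0],
    [0,0,0],
    [0,0,0],
    [0,0,0],
    [0,0,0],
  ],
  travel=[
    [0,0,0],
    [0,0,0],
    [0,0,0],
    [0,0,0],
    [0,0,0],
    [0,0,0],
    [0,0,0],
    [0,0,0],
    [0,0,0],
    [0,0,0],
  ],
  grip=[0,0.2,0.4,0.6,1,1,1,1,1,1],
  force=25,
)

```text
time_s: 5.3
ee_pos: [0.4472, 0.1551, 0.1144]
eef_rot: [-1.571, 0.0, -1.217]
force: [0.9, 0.2, -0.3]
grip_width: 0.0301
```

Run:
```python
from m import *
o=ctrl.get_obs(); print(o['ee_pos'],np.degrees(o['eef_rot']),o['time_s'],o['force'],o['grip_width'])
```

```text
[0.44723143 0.15514383 0.11442222] [-9.00034747e+01  2.01824929e-03 -6.97174890e+01] 5.3 [ 0.85372707  0.23081818 -0.2702789 ] 0.03014075359608194
```

Emit:
play_rows(
  twist=[
    [0,0,0],
    [0,0,0],
    [0,0,0],
    [0,0,0],
    [0,0,0],
    [0,0,0],
    [0,0,0],
    [0,0,0],
  ],
  travel=[
    [0,0,0.1],
    [0,0,0.2],
    [0,0,0.3],
    [0,0,0.4],
    [0,0,0.4],
    [0,0,0.4],
    [0,0,0.2],
    [0,0,0],
  ],
  grip=[1,1,1,1,1,1,1,1],
)

```text
time_s: 6.1
ee_pos: [0.4477, 0.1552, 0.2158]
eef_rot: [-1.568, -0.0, -1.217]
force: [0.9, 0.3, -3.2]
grip_width: 0.0299
```

Emit:
play_rows(
  twist=[
    [0,0,-0.003],
    [0,0,-0.003],
    [0,0,-0.003],
    [0,0,-0.003],
    [0,0,-0.003],
    [0,0,-0.003],
    [0,0,-0.003],
    [0,0,-0.003],
    [0,0,-0.003],
    [0,0,-0.003],
    [0,0,-0.003],
    [0,0,-0.004],
  ],
  travel=[
    [0.1,-0.13,0],
    [0.2,-0.26,0],
    [0.3,-0.39,0],
    [0.3,-0.4,0],
    [0.3,-0.4,0],
    [0.3,-0.4,0],
    [0.3,-0.4,0],
    [0.3,-0.4,0],
    [0.3,-0.39,0],
    [0.3,-0.39,0],
    [0.2,-0.26,0],
    [0.116,-0.136,0],
  ],
  grip=[1,1,1,1,1,1,1,1,1,1,1,1],
)

```text
time_s: 7.3
ee_pos: [0.5982, -0.0442, 0.2128]
eef_rot: [-1.573, 0.001, -1.277]
force: [0.2, 0.8, -3.4]
grip_width: 0.0297
```

Run:
```python
from m import *
o=ctrl.get_obs(); print(o['ee_pos'],np.degrees(o['eef_rot']),o['time_s'],o['force'],o['grip_width'])
for c in ['side','top','wrist']: shot(c,c+'3.png')
```

```text
[ 0.59824881 -0.0442453   0.2127648 ] [-9.01278830e+01  4.72827008e-02 -7.31414839e+01] 7.3 [ 0.16309456  0.83973225 -3.41769746] 0.029650446824312112
```

View pics/side3.png

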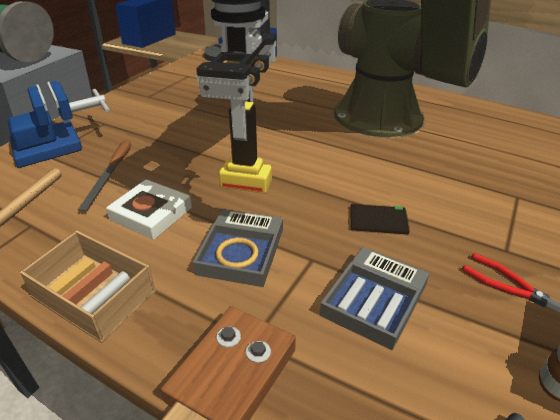

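View pics/wrist3.png

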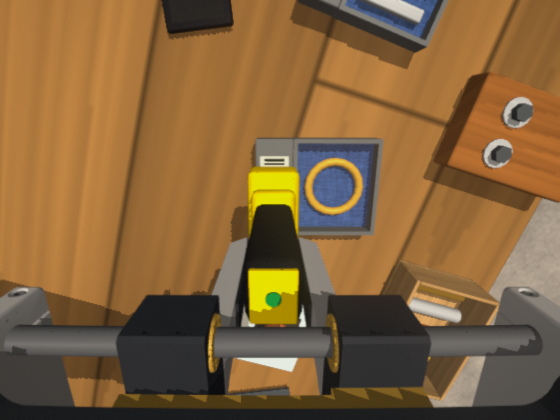

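The scanner hangs upright and in line with the tray edges above the bangle label. I'll hold it still here.

Emit:
play_rows(
  twist=[
    [0,0,0],
    [0,0,0],
    [0,0,0],
    [0,0,0],
    [0,0,0],
  ],
  travel=[
    [0,0,0],
    [0,0,0],
    [0,0,0],
    [0,0,0],
    [0,0,0],
  ],
  grip=[1,1,1,1,1],
)

```text
time_s: 7.95
ee_pos: [0.598, -0.0425, 0.2145]
eef_rot: [-1.571, -0.0, -1.275]
force: [0.3, -0.9, -2.7]
grip_width: 0.0299
```

```bash
python3 - <<'E'
from m import *
from h import *
pt=shot('top','top4.png'); ps=shot('side','side4.png')
o=ctrl.get_obs(); print(o['ee_pos'],np.degrees(o['eef_rot']),o['time_s'])
for n,p in(('top',pt),('side',ps)):
    hs=p['img'].astype(int)
    a=rect(p,.01,.4435,.1555,.08,480)
    for q,col in((np.array([.4434,.156]),(255,0,255)),):
        y=np.radians(23.3);R=np.array([[np.cos(y),-np.sin(y)],[np.sin(y),np.cos(y)]])
        c=[q+R@np.array(v) for v in[(.038,.055),(.038,-.055),(-.038,-.055),(-.038,.055)]]
        k=np.array([[(.1555+.08-w[1])*3000,(.4435+.08-w[0])*3000] for w in c]).round().astype(np.int32)
        b=a.copy();cv2.polylines(b,[k],True,col,1)
    m=(a.max(2)<75).astype(np.uint8); m=cv2.morphologyEx(m,cv2.MORPH_OPEN,np.ones((9,9)))
    cc=max(cv2.findContours(m,cv2.RETR_EXTERNAL,cv2.CHAIN_APPROX_NONE)[0],key=cv2.contourArea)
    r=cv2.minAreaRect(cc); print(n,'x',.5235-r[0][1]/3000,'y',.2355-r[0][0]/3000,np.array(r[1])/3,r[2])
    cv2.imwrite(f'pics/pad_{n}.png',b[:,:,::-1])
# scanner when held: head box overlay
a=ps['img'][100:250,180:330]; cv2.imwrite('pics/held.png',cv2.resize(a,(600,600),interpolation=cv2.INTER_CUBIC)[:,:,::-1])
E
python3 -c "
import cv2,numpy as np
cv2.imwrite('pics/padb.png',np.hstack([cv2.resize(cv2.imread('pics/pad_%s.png'%n),(400,400)) for n in('top','side')]))"
```

```text
[ 0.59802235 -0.04261726  0.21446958] [-8.99990789e+01 -1.21661937e-03 -7.30418258e+01] 8.05
top x 0.44101577758789057 y 0.15956213378906248 [ 77.41025798 102.69232178] 67.38013458251953
side x 0.4495451151529948 y 0.1576136067708333 [ 83.9197998  111.15585327] 67.44275665283203
```

View pics/padb.png

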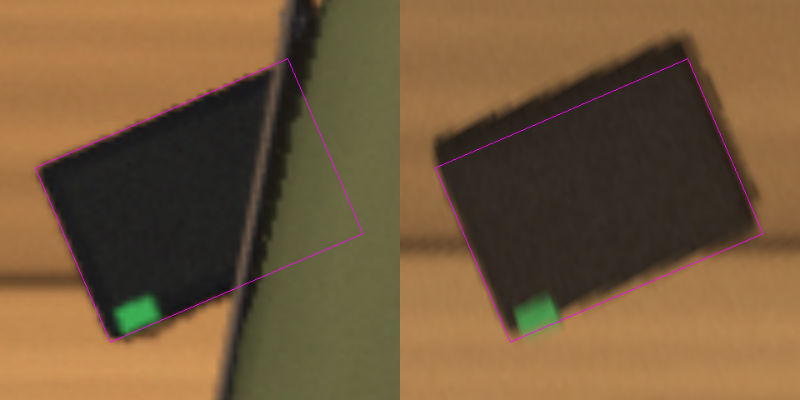

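View pics/held.png

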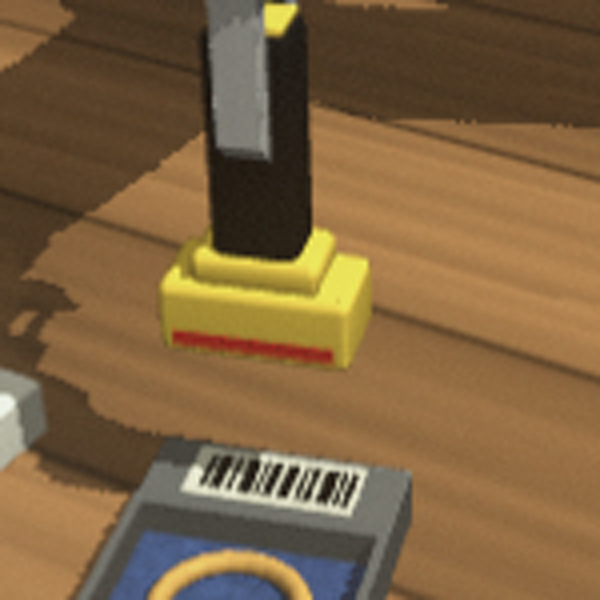

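The fit to the bare pad in both views still supports (0.4434, 0.1558), yaw 23.3°. I'll finish the hold, then return.

Emit:
play_rows(
  twist=[
    [0,0,0],
    [0,0,0],
    [0,0,0],
    [0,0,0],
    [0,0,0],
    [0,0,0],
    [0,0,0],
    [0,0,0],
    [0,0,0],
    [0,0,0],
    [0,0,0],
    [0,0,0],
  ],
  travel=[
    [0,0,0],
    [0,0,0],
    [0,0,0],
    [0,0,0],
    [0,0,0],
    [0,0,0],
    [0,0,0],
    [0,0,0],
    [0,0,0],
    [0,0,0],
    [0,0,0],
    [0,0,0],
  ],
  grip=[1,1,1,1,1,1,1,1,1,1,1,1],
)

```text
time_s: 9.25
ee_pos: [0.598, -0.0427, 0.2144]
eef_rot: [-1.571, 0.0, -1.275]
force: [0.4, 0.3, -2.3]
grip_width: 0.03
```

Emit:
play_rows(
  twist=[
    [0,0,0],
    [0,0,0],
    [0,0,0],
    [0,0,0],
    [0,0,0],
    [0,0,0],
  ],
  travel=[
    [0,0,0],
    [0,0,0],
    [0,0,0],
    [0,0,0],
    [0,0,0],
    [0,0,0],
  ],
  grip=[1,1,1,1,1,1],
)

```text
time_s: 9.85
ee_pos: [0.598, -0.0427, 0.2144]
eef_rot: [-1.571, 0.0, -1.275]
force: [-0.8, -0.1, -2.6]
grip_width: 0.0301
```

Emit:
play_rows(
  twist=[
    [0,0,0.005],
    [0,0,0.006],
    [0,0,0.006],
    [0,0,0.006],
    [0,0,0.006],
    [0,0,0.006],
    [0,0,0.006],
    [0,0,0.006],
    [0,0,0.006],
    [0,0,0.006],
    [0,0,0.006],
    [0,0,0.005],
  ],
  travel=[
    [-0.1,0.13,0],
    [-0.21,0.27,0],
    [-0.309,0.397,0],
    [-0.309,0.397,0],
    [-0.309,0.397,0],
    [-0.309,0.397,0],
    [-0.309,0.397,0],
    [-0.309,0.397,0],
    [-0.309,0.397,0],
    [-0.309,0.397,0],
    [-0.21,0.27,0],
    [-0.1,0.13,0],
  ],
  grip=[1,1,1,1,1,1,1,1,1,1,1,1],
)

```text
time_s: 11.05
ee_pos: [0.4424, 0.1572, 0.2147]
eef_rot: [-1.57, 0.0, -1.163]
force: [0.4, -0.1, -2.8]
grip_width: 0.03
```

Emit:
play_rows(
  twist=[
    [0,0,0],
    [0,0,0],
    [0,0,0],
    [0,0,0],
    [0,0,0],
    [0,0,0],
    [0,0,0],
    [0,0,0],
  ],
  travel=[
    [0,0,-0.2],
    [0,0,-0.4],
    [0,0,-0.4],
    [0,0,-0.4],
    [0,0,-0.2],
    [0,0,-0.1],
    [0,0,0],
    [0,0,0],
  ],
  grip=[1,1,1,1,1,1,1,1],
)

```text
time_s: 11.85
ee_pos: [0.4439, 0.1561, 0.1301]
eef_rot: [-1.57, -0.0, -1.165]
force: [0.1, -0.1, -3.4]
grip_width: 0.0298
```

Run:
```python
from m import *
p=shot('wrist','w5.png'); s=shot('side','s5.png'); o=ctrl.get_obs(); print(o['ee_pos'],np.degrees(o['eef_rot']),o['time_s'],o['force'],o['grip_width'])
c=cv2.resize(p['img'][120:340,180:380],(600,660),interpolation=cv2.INTER_CUBIC)[:600]; cv2.imwrite('pics/w5c.png',c[:,:,::-1])
c=cv2.resize(s['img'][130:250,320:440],(600,600),interpolation=cv2.INTER_CUBIC); cv2.imwrite('pics/s5c.png',c[:,:,::-1])
```

```text
[0.44385059 0.15620486 0.13015931] [-8.99253225e+01 -1.15542513e-02 -6.67448927e+01] 11.95 [ 0.80745683 -0.14789592 -2.57152071] 0.03008025855514191
```

View pics/w5c.png

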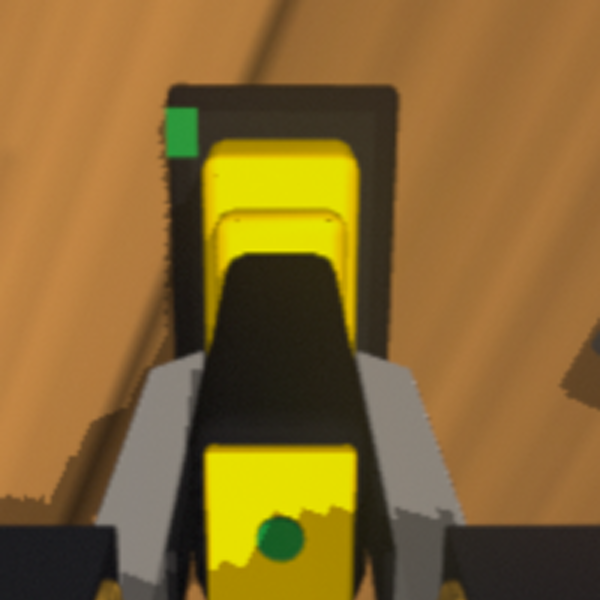

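View pics/s5c.png

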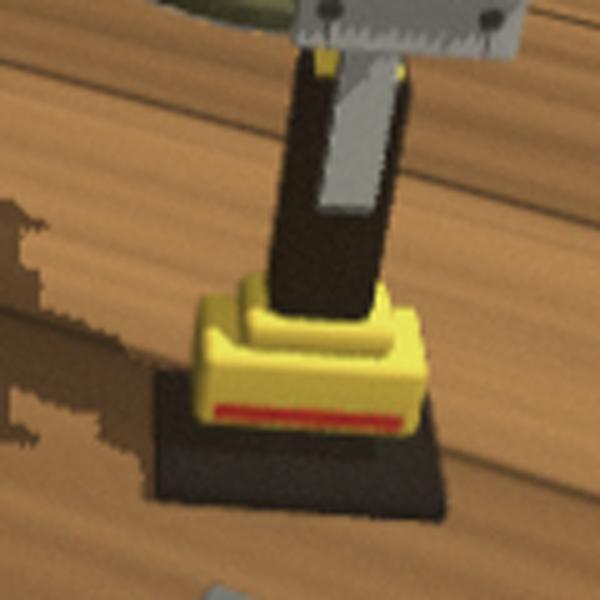

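In the wrist view the head is centred across the pad (pad edges 169–394, head 203–358 in the crop) and square to it. Now I check the lengthwise offset.

Run:
```python
from m import *
p=shot('wrist'); o=ctrl.get_obs(); t=o['ee_pos'];print(t)
y=np.radians(23.25); ey=np.array([-np.sin(y),np.cos(y)]); ex=np.array([np.cos(y),np.sin(y)])
zb=t[2]-.1044
def f(n,u,v,z): 
    w=atz(p,[(u+.5)/3-.5+180,(v+.5)/3-.5+120],z)[:2]; print(n,'rel TCP  x %.1f y %.1f mm'%((w-t[:2])@ex*1e3,(w-t[:2])@ey*1e3))
f('pad +y edge (55)',281,86,.01); f('pad L(-38)',169,200,.01); f('pad R(38)',394,200,.01)
f('head +y edge (42)',280,140,zb+.034);f('head+y lower',280,140,zb+.030); f('dot(0)',281,538,zb+.15)
f('neck +y(28)',280,210,zb+.048)
```

```text
[0.44377017 0.15621192 0.13007473]
pad +y edge (55) rel TCP  x -0.3 y 55.8 mm
pad L(-38) rel TCP  x -37.5 y 18.3 mm
pad R(38) rel TCP  x 37.4 y 18.4 mm
head +y edge (42) rel TCP  x -0.6 y 46.1 mm
head+y lower rel TCP  x -0.6 y 45.5 mm
dot(0) rel TCP  x -0.6 y -0.1 mm
neck +y(28) rel TCP  x -0.6 y 30.0 mm
```

Run:
```python
import cv2,numpy as np
a=cv2.imread('pics/w2.png');b=cv2.imread('pics/w5.png')
for n,i in(('w2',a),('w5',b)):
    i=i.astype(int); y=(i[...,2]>140)&(i[...,0]<90)&(i[...,1]>130)
    print(n,[np.nonzero(y[150:200,c])[0][:1]+150 for c in (262,268,274,280,286)], [ (np.nonzero(y[r,235:315])[0][[0,-1]]+235).tolist() for r in (175,185,275,290)])
    print(i[160:175,274,2])
    g=(i[...,1]>i[...,2]+20)&(i[...,1]>i[...,0]+20); g[:280]=0; g[320:]=0; g[:,:255]=0; g[:,295:]=0; v,u=np.nonzero(g); print('dot',u.mean(),v.mean(),len(u))
cv2.imwrite('pics/cmp.png',np.hstack([cv2.resize(x[150:330,220:330],(366,600),interpolation=cv2.INTER_CUBIC) for x in(a,b)]))
```

```text
w2 [array([168]), array([168]), array([168]), array([168]), array([168])] [[249, 298], [249, 298], [249, 299], [250, 298]]
[ 57  58  58  56  56  62 104 154 167 173 179 203 224 226 227]
dot 273.73 299.0 200
w5 [array([168]), array([168]), array([168]), array([168]), array([168])] [[248, 298], [248, 298], [248, 298], [249, 297]]
[ 59  60  59  60  60  67 107 157 168 174 182 204 226 229 229]
dot 272.74444444444447 299.26666666666665 180
```

View pics/cmp.png

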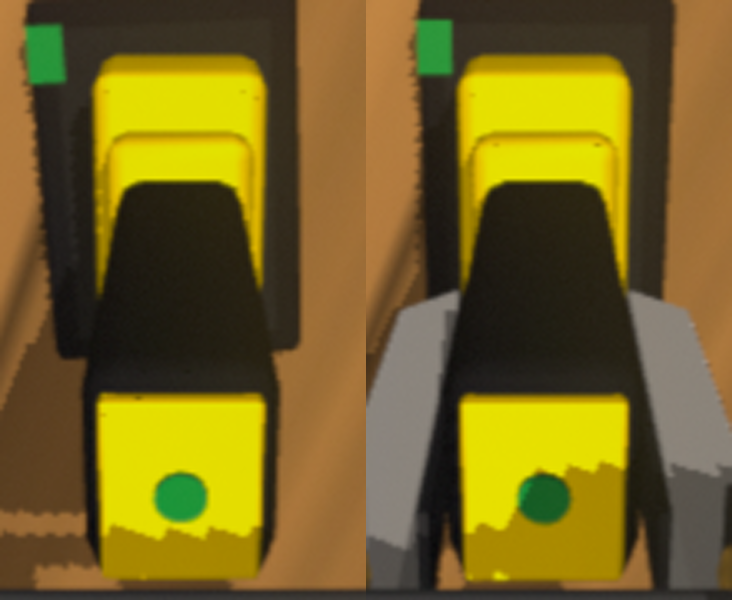

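The scanner hasn't slipped: the held and standing views match to the pixel. The pad is centred under it to about 1 mm, so I'll lower gently.

Emit:
play_rows(
  twist=[
    [0,0,0],
    [0,0,0],
    [0,0,0],
    [0,0,0],
    [0,0,0],
    [0,0,0],
    [0,0,0],
    [0,0,0],
    [0,0,0],
    [0,0,0],
  ],
  travel=[
    [0,0,-0.06],
    [0,0,-0.06],
    [0,0,-0.06],
    [0,0,-0.04],
    [0,0,-0.03],
    [0,0,-0.02],
    [0,0,-0.02],
    [0,0,0],
    [0,0,0],
    [0,0,0],
  ],
  grip=[1,1,1,1,1,1,1,1,1,1],
)

```text
time_s: 13.0
ee_pos: [0.4435, 0.1561, 0.115]
eef_rot: [-1.571, -0.0, -1.165]
force: [-1.1, -0.7, -2.0]
grip_width: 0.03
```

Emit:
play_rows(
  twist=[
    [0,0,0],
    [0,0,0],
    [0,0,0],
    [0,0,0],
    [0,0,0],
  ],
  travel=[
    [0,0,-0.008],
    [0,0,-0.008],
    [0,0,0],
    [0,0,0],
    [0,0,0],
  ],
  grip=[1,1,1,1,1],
)

```text
time_s: 13.5
ee_pos: [0.4435, 0.1562, 0.1144]
eef_rot: [-1.571, -0.0, -1.165]
force: [-1.7, -0.6, 5.0]
grip_width: 0.0298
```

It has touched down, with about 7 N on the pad. I'll open slowly.

Emit:
play_rows(
  twist=[
    [0,0,0],
    [0,0,0],
    [0,0,0],
    [0,0,0],
    [0,0,0],
    [0,0,0],
    [0,0,0],
    [0,0,0],
    [0,0,0],
    [0,0,0],
  ],
  travel=[
    [0,0,0],
    [0,0,0],
    [0,0,0],
    [0,0,0],
    [0,0,0],
    [0,0,0],
    [0,0,0],
    [0,0,0],
    [0,0,0],
    [0,0,0],
  ],
  grip=[1,1,1,0.2,0,-0.3,-0.6,-1,-1,-1],
  force=4,
)

```text
time_s: 14.5
ee_pos: [0.4434, 0.1561, 0.1141]
eef_rot: [-1.571, -0.0, -1.165]
force: [0.5, -0.4, 0.3]
grip_width: 0.0823
```

Emit:
play_rows(
  twist=[
    [0,0,0],
    [0,0,0],
    [0,0,0],
    [0,0,0],
    [0,0,0],
    [0,0,0],
    [0,0,0],
    [0,0,0],
    [0,0,0],
    [0,0,0],
  ],
  travel=[
    [0,0,0.1],
    [0,0,0.2],
    [0,0,0.4],
    [0,0,0.4],
    [0,0,0.4],
    [0,0,0.4],
    [0,0,0.4],
    [0,0,0.1],
    [0,0,0],
    [0,0,0],
  ],
  grip=[-1,-1,-1,-1,-1,-1,-1,-1,-1,-1],
)

```text
time_s: 15.5
ee_pos: [0.4431, 0.1561, 0.2334]
eef_rot: [-1.572, 0.0, -1.165]
force: [-0.4, 0.3, -0.8]
grip_width: 0.0942
```

Run:
```python
from m import *
p=shot('wrist','w6.png'); s=shot('side','s6.png'); t=shot('top','t6.png'); o=ctrl.get_obs(); print(o['ee_pos'],np.degrees(o['eef_rot']),o['time_s'],o['force'],o['grip_width'])
c=cv2.resize(p['img'][130:250,220:340],(600,600),interpolation=cv2.INTER_CUBIC); cv2.imwrite('pics/w6c.png',c[:,:,::-1])
```

```text
[0.44318864 0.15606226 0.23334735] [-9.00798616e+01  1.23659758e-02 -6.67486205e+01] 15.65 [-0.28660724 -0.70551981 -0.46863001] 0.09401641241103112
```

View pics/w6c.png

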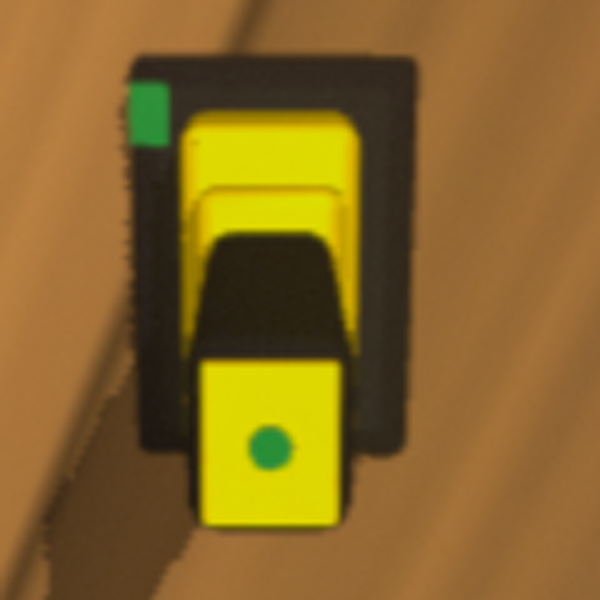

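View pics/s6.png

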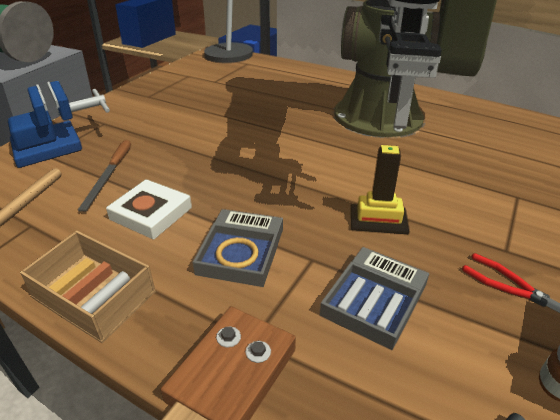

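Run:
```python
from m import *
p=shot('wrist'); t=np.array([.4433,.1561])
y=np.radians(23.25); ey=np.array([-np.sin(y),np.cos(y)]); ex=np.array([np.cos(y),np.sin(y)])
def f(n,u,v,z):
    w=atz(p,[(u+.5)/5-.5+220,(v+.5)/5-.5+130],z)[:2]-t; print(n,'x %.1f y %.1f'%(w@ex*1e3,w@ey*1e3))
f('pad+y base',272,55,.0);f('pad+y top',272,57,.01); f('pad-y top',380,456,.01);f('pad-y',170,453,.01)
f('pad L',133,250,.01);f('pad R',411,250,.01)
f('head+y base 42',270,110,.01);f('head+y +4mm',270,110,.014);f('head L',182,160,.035);f('head R',358,160,.035); f('dot',270,447,.16)
```

```text
pad+y base x 0.1 y 55.2
pad+y top x 0.1 y 55.4
pad-y top x 30.6 y -54.1
pad-y x -28.3 y -53.2
pad L x -37.2 y 4.5
pad R x 37.6 y 4.6
head+y base 42 x -0.4 y 41.8
head+y +4mm x -0.4 y 42.2
head L x -22.2 y 32.2
head R x 21.4 y 32.2
dot x -0.4 y 0.0
```

The scanner is centred on the pad to within about 1 mm, square and upright, and the gripper is clear. I'll hand in.

```bash
python3 -c "
import cv2,numpy as np
a=cv2.imread('pics/side0.png').astype(int);b=cv2.imread('pics/s6.png').astype(int)
print(np.abs(a-b)[205:345,190:290].mean(),np.abs(a-b)[245:345,320:430].mean())
from station import ctrl
print(ctrl.hand_in())"
```

```text
1.8637619047619047 1.9015454545454546
the job is handed in; nothing more can be done
None
```

The scanner was held over the brass bangle's barcode and is now back on its charging pad, released, and the job is handed in. Handing in reports no verdict, so whether the barcode read is not confirmed.

- **Scan:** I held the scanner still for about 2.2 s with its window about 80 mm above the middle of the label at (0.598, −0.043). It was upright, with its head in line with the barcode (17°). It never passed over the tray with the steel bars.
- **Set back:** The scanner had started about 3 mm off the pad's middle and turned by about 3°. I set it down centred and square instead, touching down with about 7 N, then opened the gripper and rose clear.
- **Last checks:** The wrist view puts the scanner within about 1 mm of the pad's middle and square to it. The side view shows it upright. The before and after side pictures of both trays differ only at noise level. The arm touches nothing, and the clock read about 16 s of the 53 s allowed.
- **Disagreements:** In one top picture the network labelled the bars tray as `label_bangle`. I went by the picture and the side camera instead. Estimates of the pad's middle differed by about 2 mm between cameras, so I settled it by comparing the scanner with the pad in the wrist view.

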